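# Set up the coffee brewer for the next pot

## Robot

A 7-joint arm with a two-finger parallel gripper is mounted at the origin on the work surface. World frame = base frame: x ahead of the robot, y to its left, z up, the work surface at z = 0. Lengths are in m, angles in rad, forces in N, time in s.
With the tool pointing down it reaches from about 0.4 to 0.875 m from the base axis. Payload 19.3 kg.
Tool frame: the origin (TCP) lies on the centre line of the jaws, within the pads' length; the fingertips stand 14 mm ahead of it and the grasp point (between the pads) lies 5 mm behind it; z points along the fingers, y is the line along which they close (so a half turn about z gives the same grasp; the last joint's range is limited). The gripper opens to 85 mm and grips with 20 to 120 N. Pads are 22 mm wide; open, the fingers measure 114 mm over their backs; the gripper's body (76 mm by 85 mm) begins 54 mm behind the grasp point. The pads swing forward as they close: fully open they stand 13 mm farther back than shut.
Start: joints at [1.068, 0.521, -0.036, 1.599, 0.021, 1.021, -0.113], TCP at [0.262, -0.567, 0.216] pointing down, gripper open.
Joint ranges: [-2.91, 2.91], [-0.3, 2.13], [-1.5, 1.42], [0.17, 2.43], [-1.26, 4.41], [0.16, 1.93], [-2.52, 2.52]. Speed limits (rad/s): [1.89, 1.89, 2.39, 2.39, 3.01, 3.01, 3.01].

## Interface

Orientations are given as [roll, pitch, yaw] about the fixed x, y, z axes, in that order (R = Rz(yaw) Ry(pitch) Rx(roll)).
In Python, from workcell import bot, grab_frame, regions_of gives the robot as it stands. The module is installed in compiled form; this text tells all that it offers.
- The arm moves only by the tool play_rows, never from a script. Its argument "plan" is a list of rows, each a list of 3 entries, a list of its own where there are three numbers: the shift along the tool's x, y, z in units of 2.5 cm (1.0 is 2.5 cm), then the turn, a rotation vector about the tool's x, y, z in units of 0.15 rad (1.0 is 0.15 rad), then the closure, from -1 (fully open) to 1 (shut). In form: [[[tx, ty, tz], [rx, ry, rz], jaw], ...]. A call has 1 to 20 rows; each row shifts and turns the commanded pose from where the row before left it, along the tool's axes as they then stand; what a row does not reach is not made up. A row lasts 1/8 s, in which the tool goes at most 62.5 mm and 10.7 degrees, less where a joint would pass 70% of its speed; a pose out of reach is approached as far as the arm can. A call with a number of a shift or a turn outside -1 to 1 is refused whole. A call with a gripper value outside its range is refused whole. The fingers move at their own pace and stop on an object; "newtons" is the grip in N (left out, the last holds). Time passes only in rows, so rows that do not move let the fingers close. It gives the time, the measured TCP pose, the force, the opening and the grip force at its end, in the units of the state.
- bot.observe(): the state, without advancing time (a new reading comes with each control period).
- grab_frame(name): name is "scene" or "top" or "wrist"; returns a dict with "pixels" (384x512x3 uint8, red, green, blue), "depth" (384x512 float32, m along the optical axis (not along the pixel's ray), 0 where there is no reading), "camera_matrix" (3x3 intrinsics, pixels), "distortion" ([k1, k2, p1, p2, k3] as OpenCV has them; the pictures are not rectified), "R" (3x3) and "t" (3): a world point X has camera coordinates R X + t. Camera axes: x right, y down, z forward; pixel columns grow to the right and rows downward; lengths in m; the calibration is good to about 2 mm. A picture is of the moment at which its call begins.
- bot.job_done(): hands the job in; it is judged then, once.
Trained networks look in the newest picture that a camera, given by its name, has taken for a name from the list of things; names that differ only in an ending like _2 or _b are one class to them, and where a whole thing is asked for, a point or a joint stands for the part that bears it (a point fixed in the world has none). Each returns a list of dicts, best first, with "p" (0 to 1); they miss things now and then, are a little off and sometimes report something else, mostly with a low value. They report only what shows in the picture. A call takes as long as a camera call. They do not tell look-alikes from the thing itself.
- regions_of(thing, camera): "mask" (384x512 bool, what is visible of it) and "box" ([left, top, right, bottom] in pixels, round what is visible of it).
The state is a dict: "clock": time; "qpos": joint angles; "qd": joint speeds; "joint_efforts": joint torques, N m; "position": TCP position; "tool_rot": TCP orientation; "force": force on the tool from outside, world axes, zero at the start; "moment": the same for the moment, N m; "grip_width": finger opening in m; "finger_force": force on a finger pad.
Only numpy, scipy, OpenCV 4.12 (cv2) and the standard library are available. Lean on these libraries where they do the work, as an engineer would, in place of code of your own. Each camera call takes 0.05 s, during which the arm holds its last target. There are 200 camera calls.

## Task

Get the coffee brewer ready to brew: push the brew basket fully home into the brewer's head, and slide the loose steel coffee server along the counter until its lid is centred under the basket's outlet. The server should stay on the counter, upright, and end at rest; leave the other things on the counter where they are.

Things in the scene. Friction and masses are not known exactly. Their poses are not given: they have to be found in the camera images.
- brewer: Countertop coffee brewer of stainless steel, fixed: 265 mm deep, 226 mm wide, 465 mm tall (cup rail on its roof to 501 mm). Origin: on the counter vertically below the outlet of the basket when home, where the server's centre belongs. Axes: -x out of its front, +x to its rear, z up. The rear column's front face, at x = 70 mm, stops the server. Basket outlet 229 mm above the counter.
- head_front (a point): Middle of the lower front edge of the brewer's head, 307 mm above the counter and 60 mm in front of the brewer's origin. The head (212 mm wide, solid, from here up to 465 mm and back to the rear) overhangs the brewing place, so a hand that pushes the server must stay below it or lean back out of its way. Axes as the brewer's.
- foot_tip (a point): Point on the counter midway between the front tips of the brewer's two low black side feet, 45 mm in front of the brewer's origin. Feet: 22 mm high, 18 mm wide, inner faces 95 mm either side of the brewer's middle; between them and in front of them is bare counter. Axes as the brewer's.
- basket (a joint): Brew basket: a black funnel, 120 mm across its rim, hung on two rails under the brewer's head, that slides in and out at the front like a drawer. 0 = fully home against its stop, positive = pulled out along the brewer's -x, in m, up to 0.10. It slides with about 3 N of friction and stays where it is left.
- basket_handle_end (a point): Centre of the front end face of the basket's black stub handle, 281 mm above the counter. The handle is 28 mm wide, 24 mm high (top at 293 mm), level, pointing along the brewer's -x; its end is 105 mm in front of the brewer's origin when the basket is home (45 mm in front of the head) and farther by the joint's value when it is out.
- server: The loose coffee server: a round steel thermal pot with a black shoulder and dished black lid, a black bail handle folded down on the shoulder. 124 mm diameter with a straight wall up to 160 mm, lid 84 mm across, top at 200 mm; about 0.7 to 0.95 kg. Origin: centre of its underside. z up. Pushed lower than about 50 mm above the counter it slides without tipping.
- mug: White mug, 80 mm diameter, 92 mm tall, handle reaching 77 mm from its axis. Origin: centre of its underside. Leave it alone.
- milk_jug: Small steel milk jug, 76 mm diameter, 100 mm tall, handle reaching 66 mm from its axis. Origin: centre of its underside. Leave it alone.
- sugar_jar: White sugar jar, 84 mm diameter, 120 mm tall. Origin: centre of its underside. Leave it alone.
- bean_canister: Metal bean canister with a wooden lid, 108 mm diameter, 185 mm tall. Origin: centre of its underside. Leave it alone.
- saucer: White saucer, 144 mm diameter, 18 mm tall. Origin: centre of its underside. Leave it alone.
- filter_stack: Stack of brown paper filters, 112 mm across, 45 mm tall. Origin: centre of its underside. Leave it alone.
- spoon: Steel spoon, 170 mm long, lying along its x axis. Origin: under its middle. Leave it alone.
There are look-alikes about, which are no part of the job. What is shaped like the server but purple is not meant.

How it is judged:
At the end, for the whole second after the job is handed in: The basket is home (its joint within 4 mm of 0) and the server stands upright on the counter, at rest, its centre within 25 mm of the brewer's origin, the point below the basket's outlet (value of joint basket below 0.004 m and horizontal distance between server and brewer below 0.025 m and angle between server's own z axis and vertical below 0.08 rad and height (world z) of server below 0.008 m and linear speed of server below 0.01 m/s); the robot touches nothing.
It fails at once if the server is lifted more than 30 mm off the counter (height (world z) of server above 0.03 m).
It fails at once if the server is tipped by more than 0.35 rad (angle between server's own z axis and vertical above 0.35 rad).
It fails at once if another thing on the counter is moved by more than 30 mm (distance of any of mug, milk_jug, sugar_jar, bean_canister, saucer, filter_stack, spoon from where it was at the start of the episode above 0.03 m).
It also fails if it takes over 54 s, if anything falls off the work surface, if the arm or the gripper's body presses on something with over 40 N, if the wrist force passes 120 N, or if a joint passes its speed limit or range.

## Working session

There is one attempt and no reset: what is moved stays moved. The work goes in short steps, Python scripts to look and compute and a tool call to move; the robot and the scene stay as the last step left them, time stands still between calls to the robot, and variables do not carry over. Pictures are saved under pics/ and viewed, at most 10 in all, crops included, and the job is handed in when it is done.

Besides the shell and the picture viewer there is one more tool, called after "Request:" as name([rows], argument=value, ...), one row to a line, values as JSON. play_rows: Moves the arm, as the interface text tells. Its arguments: {"type":"object","properties":{"plan":{"type":"array"},"newtons":{"type":"number"}},"required":["plan"]}

```bash
mkdir -p pics; cat > h.py <<'E'
import numpy as np,cv2
from workcell import bot,grab_frame,regions_of
def save(f,n,crop=None,s=1):
    im=f["pixels"][:,:,::-1]
    if crop: l,t,r,b=crop; im=im[t:b,l:r]
    cv2.imwrite("pics/"+n,cv2.resize(im,None,fx=s,fy=s,interpolation=cv2.INTER_CUBIC))
def pts(f,mask):
    v,u=np.nonzero(mask&(f["depth"]>0)); d=f["depth"][v,u]
    p=cv2.undistortPoints(np.stack([u,v],1).astype(float)[:,None],f["camera_matrix"],np.array(f["distortion"]))[:,0]
    c=np.column_stack([p*d[:,None],d]); return (c-f["t"])@f["R"]
E
python3 - <<'E'
from h import *
o=bot.observe(); print(o["clock"],o["position"],o["tool_rot"],o["grip_width"])
F={}
for c in("scene","top"):
    f=grab_frame(c);F[c]=f;save(f,c+"0.png",s=1.5)
    for t in("brewer","basket","basket_handle_end","server","mug","milk_jug","sugar_jar","bean_canister","saucer","filter_stack","spoon"):
        try:
            for r in regions_of(t,c)[:3]:
                P=pts(f,r["mask"]);print(c,t,round(r["p"],2),[int(x) for x in r["box"]],np.median(P,0).round(3) if len(P) else None, P.min(0).round(3),P.max(0).round(3))
        except Exception as e: print(c,t,e)
E
```

```text
0.0 [ 0.2619616  -0.56704911  0.2159212 ] [-3.14041656e+00  5.38495744e-05  4.32752230e-01] 0.08564448195723756
scene basket 0.58 [241, 161, 285, 192] [0.52  0.015 0.274] [ 0.471 -0.042  0.229] [0.614 0.107 0.3  ]
scene basket_handle_end 0.59 [240, 166, 284, 193] [0.52  0.017 0.273] [ 0.082 -0.042 -0.008] [0.614 0.107 0.3  ]
scene server 0.69 [307, 203, 343, 272] [0.629 0.251 0.134] [ 0.327  0.182 -0.007] [0.652 0.314 0.201]
scene server 0.58 [337, 153, 366, 207] [0.271 0.324 0.125] [-0.081  0.266 -0.003] [0.291 0.388 0.201]
scene mug 0.64 [255, 253, 290, 288] [0.744 0.093 0.053] [ 0.609  0.053 -0.009] [0.768 0.161 0.094]
scene milk_jug 0.64 [311, 193, 332, 214] [0.38  0.221 0.082] [ 0.272  0.187 -0.005] [0.546 0.27  0.198]
scene sugar_jar 0.59 [132, 189, 158, 222] [ 0.529 -0.441  0.086] [ 0.466 -0.494 -0.   ] [ 0.549 -0.414  0.122]
scene bean_canister 0.75 [166, 232, 209, 290] [ 0.793 -0.162  0.131] [ 0.569 -0.323 -0.008] [ 0.817 -0.12   0.184]
scene bean_canister 0.39 [313, 195, 330, 215] [0.377 0.219 0.082] [ 0.272  0.19  -0.002] [0.418 0.263 0.101]
scene saucer 0.73 [369, 240, 41
[... 1251 characters left out ...]
.387 0.226 0.04 ] [ 0.348  0.186 -0.005] [0.42  0.282 0.105]
top sugar_jar 0.67 [383, 176, 411, 201] [ 0.498 -0.446  0.116] [ 0.461 -0.514 -0.008] [ 0.559 -0.416  0.13 ]
top sugar_jar 0.37 [382, 141, 413, 171] [ 0.616 -0.472  0.044] [ 0.561 -0.526 -0.006] [ 0.672 -0.413  0.057]
top bean_canister 0.57 [298, 88, 335, 116] [ 0.761 -0.176  0.167] [ 0.72  -0.228  0.093] [ 0.808 -0.124  0.188]
top saucer 0.78 [110, 149, 149, 190] [0.555 0.491 0.009] [ 0.486  0.416 -0.008] [0.629 0.564 0.026]
top filter_stack 0.81 [382, 140, 414, 170] [ 0.618 -0.472  0.044] [ 0.564 -0.527 -0.005] [ 0.684 -0.415  0.057]
top spoon 0.8 [133, 191, 170, 229] [0.428 0.418 0.012] [ 0.349  0.334 -0.012] [0.471 0.464 0.028]
```

View pics/scene0.png

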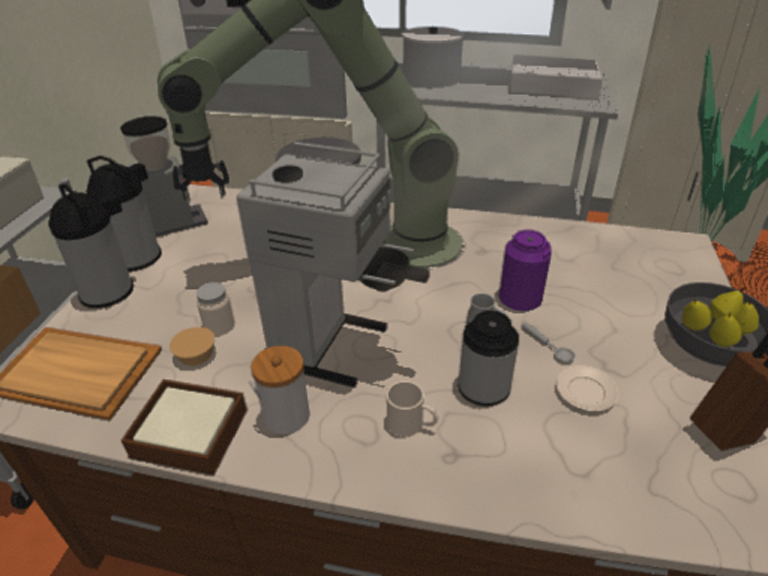

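View pics/top0.png

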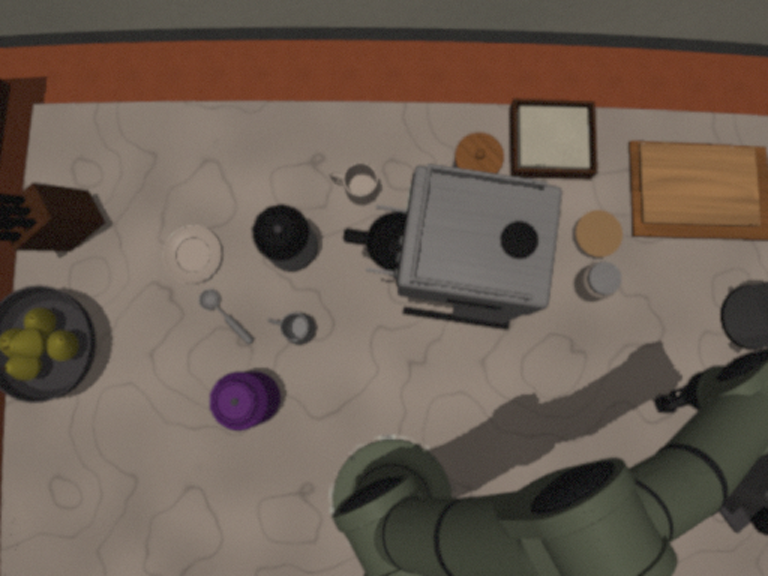

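The pot that fits is the steel one with the black top, at scene px (488,360) and top px (282,233) in the 1.5x pictures. Look-alikes are the purple pot at scene (525,270) / top (243,400), and the two large steel urns at scene (90,250) and (125,215). The brewer faces world +y, with its basket pulled out at top (385,240). Next I'll check the choice in a crop and measure the poses.

```bash
python3 - <<'E'
from h import *
f=grab_frame("top");g=grab_frame("scene")
save(f,"crop1.png",(150,80,390,240),3.3)
A=np.ones((384,512),bool)
P=np.vstack([pts(f,A),pts(g,A)]);Pt=pts(f,A)
# roof
def roi(P,lo,hi): return P[((P>lo)&(P<hi)).all(1)]
R=roi(Pt,[.3,-.4,.455],[.8,.2,.475]);r=cv2.minAreaRect(R[:,:2].astype(np.float32));print("roof",len(R),r,cv2.boxPoints(r).round(3).tolist())
Hn=roi(P,[.4,.02,.26],[.65,.25,.305]);print("handle zone",len(Hn));
m=Hn[Hn[:,1]>.06]; print(m.min(0),m.max(0),np.median(m,0))
for nm,Q in(("top",Pt),("scene",pts(g,A))):
    h=roi(Q,[.4,.03,.286],[.65,.25,.302]); 
    if len(h):print(nm,"handletop",len(h),np.percentile(h,[1,50,99],axis=0).round(3).tolist())
    h=roi(Q,[.4,.03,.25],[.65,.25,.302]); 
    for y in np.arange(.03,.15,.01):
        s=h[abs(h[:,1]-y)<.005]
        if len(s): print(y.round(2),len(s),s[:,0].min().round(3),s[:,0].max().round(3),s[:,2].max().round(3))
# server
L=roi(Pt,[.45,.12,.185],[.7,.35,.21]);print("lid",len(L),cv2.minEnclosingCircle(L[:,:2].astype(np.float32)))
S=roi(P,[.45,.12,.03],[.72,.35,.155])
from scipy.optimize import least_squares
W=roi(pts(g,A),[.5,.15,.03],[.7,.35,.15]);
s=least_squares(lambda c:np.hypot(W[:,0]-c[0],W[:,1]-c[1])-.062,[.57,.24],loss="soft_l1",f_scale=.003);print("server wall",len(W),s.x,np.median(abs(s.fun)))
for n,R_,T in(("mug",.04,.092),("jug",.038,.1)):
    pass
# side/front faces of head, from scene
q=roi(pts(g,A),[.3,-.4,.32],[.8,.2,.45]);print("head scene",len(q),cv2.boxPoints(cv2.minAreaRect(q[:,:2].astype(np.float32))).round(3).tolist())
# feet
D=roi(P,[.35,-.1,.012],[.75,.08,.028]);print("feet");
for y in np.arange(-.1,.08,.01):
    s=D[abs(D[:,1]-y)<.005]
    if len(s): print(y.round(2),len(s),s[:,0].min().round(3),s[:,0].max().round(3))
E
```

```text
roof 7139 ((0.5198996663093567, -0.14258727431297302), (0.25500234961509705, 0.21285787224769592), 82.37261962890625) [[0.3970000147819519, -0.2549999952316284], [0.6079999804496765, -0.28299999237060547], [0.6420000195503235, -0.029999999329447746], [0.4309999942779541, -0.0020000000949949026]]
handle zone 746
[0.49045346 0.0604026  0.26734035] [0.57139456 0.10746203 0.2983189 ] [0.553365   0.0814796  0.28941244]
top handletop 240 [[0.479, 0.03, 0.286], [0.547, 0.064, 0.292], [0.608, 0.102, 0.299]]
0.03 60 0.476 0.609 0.302
0.04 126 0.479 0.609 0.3
0.05 82 0.479 0.573 0.298
0.06 45 0.483 0.56 0.299
0.07 30 0.532 0.559 0.296
0.08 41 0.535 0.563 0.297
0.09 30 0.537 0.562 0.296
0.1 26 0.537 0.562 0.298
scene handletop 157 [[0.481, 0.031, 0.286], [0.553, 0.06, 0.291], [0.613, 0.104, 0.297]]
0.03 35 0.481 0.612 0.298
0.04 77 0.48 0.615 0.298
0.05 60 0.482 0.584 0.297
0.06 37 0.485 0.566 0.296
0.07 28 0.537 0.567 0.292
0.08 30 0.541 0.57 0.293
0.09 27 0.548 0.571 0.293
0.1 30 0.544 0.571 0.294
0.11 8 0.55 0.563 0.287
lid 609 ((0.5807549953460693, 0.24397411942481995), 0.050908204168081284)
server wall 917 [0.58358275 0.25218904] 0.0011245318846500318
head scene 3586 [[0.4429999887943268, -0.0], [0.6060000061988831, -0.2809999883174896], [0.7450000047683716, -0.20000000298023224], [0.5809999704360962, 0.07999999821186066]]
feet
-0.1 21 0.414 0.642
-0.09 38 0.416 0.645
-0.08 36 0.417 0.644
-0.07 34 0.42 0.648
-0.06 40 0.42 0.65
-0.05 35 0.423 0.65
-0.04 32 0.423 0.65
-0.03 24 0.424 0.443
-0.02 19 0.426 0.444
-0.01 1 0.44 0.44
-0.0 1 0.451 0.451
0.03 1 0.75 0.75
0.05 8 0.701 0.746
0.06 10 0.689 0.749
0.07 15 0.682 0.715
```

View pics/crop1.png

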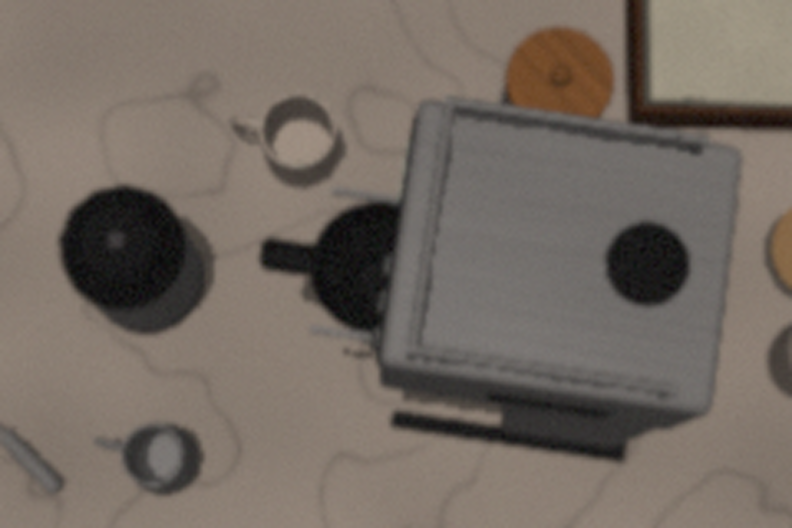

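The crop shows a steel wall at (160,310) under the black top at (125,245), so this pot is the server. The basket handle end is at crop (265,255). The server sits almost on the brewer's centreline, about 0.33 m in front of its origin. The arm is on the far side, so I'll raise it before swinging round.

Request:
play_rows([
  [[0, -0.2, -1], [0, 0, 0], 1],
  [[0, -0.2, -1], [0, 0, 0], 1],
  [[0, -0.2, -1], [0, 0, 0], 1],
  [[0, -0.2, -1], [0, 0, 0], 1],
  [[0, -0.2, -1], [0, 0, 0], 1],
  [[0, -0.2, -1], [0, 0, 0], 1],
  [[0, -0.2, -1], [0, 0, 0], 1],
  [[0, -0.2, -1], [0, 0, 0], 1],
  [[0, -0.2, -1], [0, 0, 0], 1],
  [[0, -0.2, -1], [0, 0, 0], 1],
  [[0, -0.2, -1], [0, 0, 0], 1],
  [[0, -0.2, -1], [0, 0, 0], 1],
  [[0, -0.2, -1], [0, 0, 0], 1],
  [[0, -0.2, -1], [0, 0, 0], 1],
  [[0, -0.2, -1], [0, 0, 0], 1],
  [[0, -0.2, -1], [0, 0, 0], 1],
  [[0, -0.2, -1], [0, 0, 0], 1],
])

```text
clock: 3.42
position: [0.2263, -0.491, 0.6355]
tool_rot: [3.141, -0.001, 0.433]
force: [-0.6, -1.3, -0.7]
grip_width: -0.0
finger_force: 0.0
```

Request:
play_rows([
  [[1, 0, 0], [0, 0, -0.31], 1],
  [[1, 0, 0], [0, 0, -0.31], 1],
  [[1, 0, 0], [0, 0, -0.31], 1],
  [[1, 0, 0], [0, 0, -0.31], 1],
  [[1, 0, 0], [0, 0, -0.31], 1],
  [[1, 0, 0], [0, 0, -0.31], 1],
  [[1, 0, 0], [0, 0, -0.31], 1],
  [[1, 0, 0], [0, 0, -0.31], 1],
  [[1, 0, 0], [0, 0, -0.31], 1],
  [[1, 0, 0], [0, 0, -0.31], 1],
  [[1, 0, 0], [0, 0, -0.31], 1],
  [[1, 0, 0], [0, 0, -0.31], 1],
  [[1, 0, 0], [0, 0, -0.31], 1],
  [[1, 0, 0], [0, 0, -0.31], 1],
  [[1, 0, 0], [0, 0, -0.31], 1],
  [[1, 0, 0], [0, 0, -0.31], 1],
  [[1, 0, 0], [0, 0, -0.31], 1],
  [[1, 0, 0], [0, 0, -0.31], 1],
  [[1, 0, 0], [0, 0, -0.31], 1],
  [[1, 0, 0], [0, 0, -0.31], 1],
])

```text
clock: 5.92
position: [0.5364, -0.1197, 0.6347]
tool_rot: [3.141, 0.0, 1.365]
force: [0.7, -0.1, 0.7]
grip_width: -0.0
finger_force: 0.0
```

```bash
cat >> h.py <<'E'
from scipy.spatial.transform import Rotation as Ro
O=np.array([.531,-.076,0]);a=np.radians(82.4);fd=np.array([np.cos(a),np.sin(a),0]);ld=np.array([np.sin(a),-np.cos(a),0])
def B(p): d=np.asarray(p)-O; return np.array([d@fd,d@ld,d[2]]).round(4)
def go(front,lat,z,lean):
    o=bot.observe();R=Ro.from_euler("xyz",o["tool_rot"]);p=np.array(o["position"])
    T=Ro.from_matrix(np.column_stack([fd,ld,[0,0,-1]]))*Ro.from_euler("y",-lean)
    tgt=O+front*fd+lat*ld+[0,0,z]
    print("at(front,lat,z)",B(p),"shift units, start frame",(R.inv().apply(tgt-p)/.025).round(2),"in end frame",(T.inv().apply(tgt-p)/.025).round(2),"turn",((R.inv()*T).as_rotvec()/.15).round(2),"q",o["qpos"].round(2),"F",np.round(o["force"],1),"t",o["clock"])
E
python3 -c "
from h import *
go(.25,0,.5,.0);go(.25,0,.35,.7)"
```

```text
at(front,lat,z) [-0.0426  0.0112  0.6347] shift units, start frame [11.64 -1.3   5.38] in end frame [11.71 -0.45  5.39] turn [ 0.    0.   -0.49] q [ 0.06  0.29  0.08  0.92 -0.02  1.93 -0.07] F [ 0.7 -0.1  0.7] t 5.925
at(front,lat,z) [-0.0426  0.0112  0.6347] shift units, start frame [11.65 -1.31 11.38] in end frame [16.29 -0.45  1.17] turn [-0.17 -4.66 -0.47] q [ 0.06  0.29  0.08  0.92 -0.02  1.93 -0.07] F [ 0.7 -0.1  0.7] t 5.925
```

Request:
play_rows([
  [[1, -0.1, 0], [0, 0, -0.1], 1],
  [[1, -0.1, 0], [0, 0, -0.1], 1],
  [[1, -0.1, 0], [0, 0, -0.1], 1],
  [[1, -0.1, 0], [0, 0, -0.1], 1],
  [[1, -0.1, 0], [0, 0, -0.1], 1],
  [[1, 0, 0], [0, 0, 0], 1],
  [[1, 0, 0], [0, 0, 0], 1],
  [[1, 0, 0], [0, 0, 0], 1],
  [[1, 0, 0.5], [0, 0, 0], 1],
  [[1, 0, 0.8], [0, 0, 0], 1],
  [[1, 0, 1], [0, 0, 0], 1],
  [[1, 0, 1], [0, 0, 0], 1],
  [[0, 0, 1], [0, 0, 0], 1],
  [[0, 0, 1], [0, 0, 0], 1],
  [[0, 0, 0], [0, -1, 0], 1],
  [[0, 0, 0], [0, -1, 0], 1],
  [[0, 0, 0], [0, -1, 0], 1],
  [[0, 0, 0], [0, -1, 0], 1],
  [[0, 0, 0], [0, -0.7, 0], 1],
])

```text
clock: 8.3
position: [0.5704, 0.1774, 0.4967]
tool_rot: [-3.136, 0.676, 1.445]
force: [1.5, -0.7, -2.5]
grip_width: 0.0004
finger_force: 0.0
```

```bash
python3 -c "
from h import *
go(.23,0,.285,.7)"
```

```text
at(front,lat,z) [0.2563 0.0055 0.4967] shift units, start frame [ 4.47 -0.19  7.27] in end frame [ 4.65 -0.22  7.16] turn [-0.01 -0.16  0.03] q [-0.94  0.64  0.59  1.01  0.26  1.93 -0.46] F [ 1.5 -0.7 -2.5] t 8.3
```

Request:
play_rows([
  [[0.6, 0, 0.9], [0, 0, 0], 1],
  [[0.6, 0, 0.9], [0, 0, 0], 1],
  [[0.6, 0, 0.9], [0, 0, 0], 1],
  [[0.6, 0, 0.9], [0, 0, 0], 1],
  [[0.6, 0, 0.9], [0, 0, 0], 1],
  [[0.6, 0, 0.9], [0, 0, 0], 1],
  [[0.6, -0.1, 0.9], [0, 0, 0], 1],
  [[0.4, -0.1, 0.8], [0, -0.1, 0], 1],
  [[0, 0, 0], [0, 0, 0], 1],
])

```text
clock: 9.43
position: [0.561, 0.1559, 0.2868]
tool_rot: [-3.135, 0.69, 1.442]
force: [0.5, 0.3, -0.3]
grip_width: 0.0002
finger_force: 0.0
```

```bash
python3 - <<'E'
from h import *
go(.2,0,.285,.7)
f=grab_frame("scene");save(f,"s2.png",(190,90,360,250),4)
E
```

```text
at(front,lat,z) [ 0.2338 -0.0009  0.2868] shift units, start frame [-1.    0.04  0.92] in end frame [-0.99  0.04  0.93] turn [-0.03 -0.07  0.02] q [-0.96  0.71  0.55  1.41  0.21  1.51 -0.64] F [ 0.5  0.3 -0.3] t 9.425
```

View pics/s2.png

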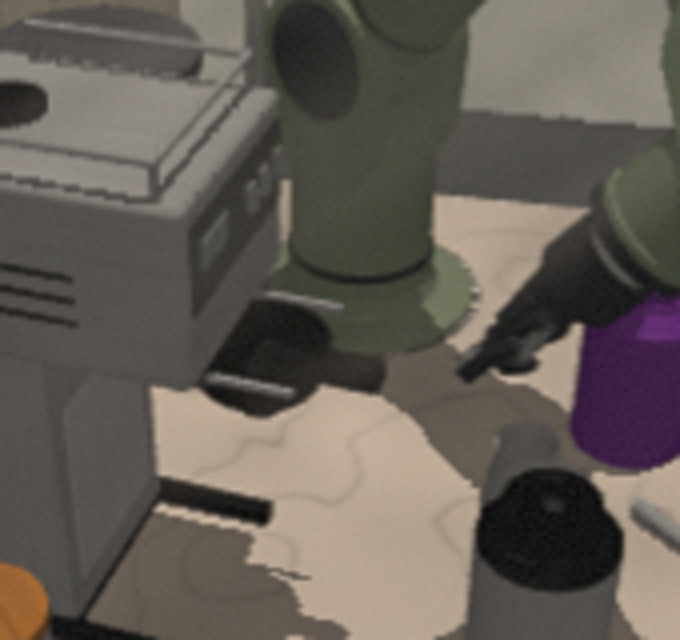

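The hand is level with the handle, with its fingertips at (465,375) pointing at the handle end at (380,375). Pushing now.

Request:
play_rows([
  [[-0.57, 0, 0.49], [0, 0, 0], 1],
  [[-0.57, 0, 0.49], [0, 0, 0], 1],
  [[-0.57, 0, 0.49], [0, 0, 0], 1],
  [[-0.57, 0, 0.49], [0, 0, 0], 1],
  [[-0.57, 0, 0.49], [0, 0, 0], 1],
  [[-0.15, 0, 0.13], [0, 0, 0], 1],
  [[-0.15, 0, 0.13], [0, 0, 0], 1],
  [[0, 0, 0], [0, 0, 0], 1],
])

```text
clock: 10.48
position: [0.5479, 0.051, 0.2865]
tool_rot: [-3.139, 0.689, 1.437]
force: [-1.1, -2.3, 8.7]
grip_width: -0.0002
finger_force: 4.8
```

```bash
python3 - <<'E'
from h import *
go(.12,0,.285,.7)
E
```

```text
at(front,lat,z) [ 1.281e-01 -1.000e-04  2.865e-01] shift units, start frame [-0.21  0.    0.25] in end frame [-0.21  0.    0.26] turn [-0.02 -0.08 -0.01] q [-0.89  0.62  0.58  1.6   0.28  1.36 -0.59] F [-1.1 -2.3  8.7] t 10.475
```

```bash
python3 - <<'E'
from h import *
f=grab_frame("scene");save(f,"s3.png",(210,120,320,220),6)
E
```

```text
(no output)
```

View pics/s3.png

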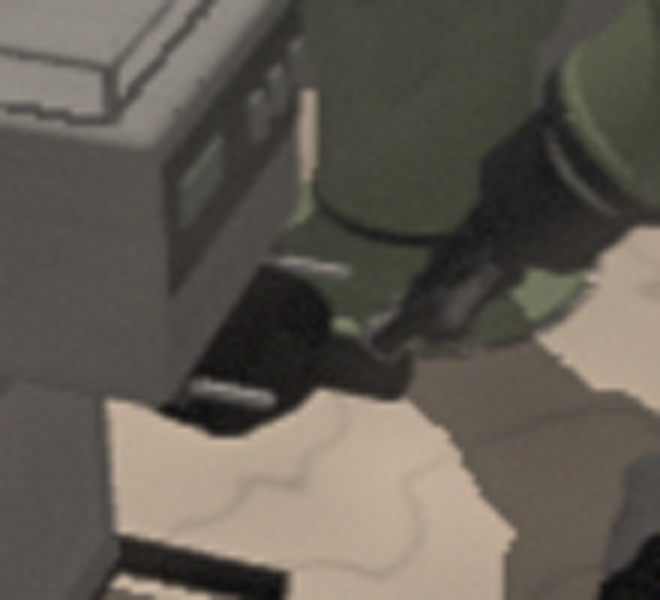

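The fingers didn't stay on the end face. The handle end is still out at (410,375), and the fingertips are at or over its far edge at (380,340). Backing off and remeasuring the handle.

Request:
play_rows([
  [[-0.3, 0, -0.4], [0, 0, 0], 1],
  [[0, 0, -1], [0, 0, 0], 1],
  [[0, 0, -1], [0, 0, 0], 1],
  [[0, 0, -1], [0, 0, 0], 1],
  [[0, 0, -1], [0, 0, 0], 1],
  [[0, 0, 0], [0, 0, 0], 1],
])

```text
clock: 11.28
position: [0.5571, 0.1165, 0.3764]
tool_rot: [-3.14, 0.686, 1.438]
force: [-0.3, -0.3, -0.7]
grip_width: 0.0001
finger_force: 0.0
```

```bash
python3 - <<'E'
from h import *
go(.2,0,.27,.7)
for c in("scene","top"):
    f=grab_frame(c)
    Q=pts(f,np.ones((384,512),bool));D=Q-O;b=np.column_stack([D@fd,D@ld,Q[:,2]])
    for x in np.arange(.08,.24,.01):
        s=b[(abs(b[:,0]-x)<.005)&(abs(b[:,1])<.06)&(b[:,2]>.25)&(b[:,2]<.32)]
        if len(s):print(c,x.round(2),len(s),"lat",s[:,1].min().round(3),s[:,1].max().round(3),"z",np.percentile(s[:,2],[2,50,98]).round(3))
    # roof lateral
    s=b[(b[:,2]>.45)&(b[:,2]<.475)&(b[:,0]<.1)&(abs(b[:,1])<.2)];print("roof",np.percentile(s,[.5,99.5],axis=0).round(3))
    s=b[(b[:,2]>.012)&(b[:,2]<.03)&(b[:,0]<.04)&(b[:,0]>.0)&(abs(b[:,1])<.13)];print("feet",np.percentile(s,[2,98],axis=0).round(3) if len(s) else 0)
f=grab_frame("scene");save(f,"s4.png",(210,120,320,220),6)
E
```

```text
at(front,lat,z) [0.1943 0.0004 0.3764] shift units, start frame [ 2.88 -0.01  3.15] in end frame [ 2.92 -0.02  3.11] turn [-0.01 -0.09  0.  ] q [-0.95  0.6   0.59  1.38  0.26  1.61 -0.56] F [-0.3 -0.3 -0.7] t 11.275
scene 0.08 59 lat -0.059 0.054 z [0.251 0.272 0.297]
scene 0.09 49 lat -0.059 0.047 z [0.256 0.275 0.295]
scene 0.1 50 lat -0.058 0.059 z [0.258 0.281 0.296]
scene 0.11 38 lat -0.023 0.031 z [0.26  0.286 0.294]
scene 0.12 29 lat -0.012 0.017 z [0.273 0.287 0.292]
scene 0.13 27 lat -0.005 0.017 z [0.27  0.286 0.291]
scene 0.14 30 lat -0.011 0.017 z [0.271 0.288 0.291]
scene 0.15 29 lat -0.012 0.018 z [0.271 0.287 0.292]
scene 0.16 17 lat -0.003 0.012 z [0.273 0.284 0.291]
roof [[-0.188 -0.099  0.451]
 [ 0.063  0.108  0.475]]
feet [[ 0.001 -0.11   0.013]
 [ 0.038  0.115  0.022]]
top 0.08 97 lat -0.056 0.059 z [0.25  0.259 0.296]
top 0.09 108 lat -0.048 0.058 z [0.251 0.259 0.299]
top 0.1 90 lat -0.038 0.06 z [0.255 0.28  0.296]
top 0.11 37 lat -0.022 0.017 z [0.278 0.293 0.297]
top 0.12 38 lat -0.016 0.011 z [0.283 0.291 0.295]
top 0.13 33 lat -0.017 0.011 z [0.277 0.29  0.297]
top 0.14 35 lat -0.016 0.011 z [0.283 0.293 0.297]
top 0.15 30 lat -0.016 0.009 z [0.279 0.291 0.294]
top 0.16 2 lat -0.006 -0.004 z [0.282 0.285 0.288]
roof [[-0.192 -0.106  0.456]
 [ 0.059  0.099  0.473]]
feet [[ 0.001 -0.112  0.014]
 [ 0.039 -0.095  0.028]]
```

View pics/s4.png

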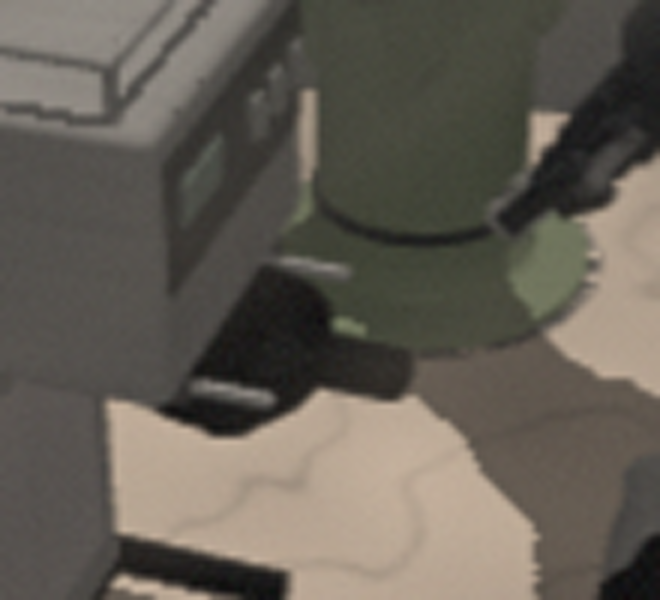

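The handle end is now about 0.157 m out, so the basket moved roughly 27 mm before the tip rode over the top. I'll use a steeper tool and push with the sides of the fingers.

Request:
play_rows([
  [[0, 0, 0], [0, 1, 0], 1],
  [[0, 0, 0], [0, 1, 0], 1],
  [[0.3, 0, 1], [0, 0, 0], 1],
  [[0.3, 0, 1], [0, 0, 0], 1],
  [[0.3, 0, 0.5], [0, 0, 0], 1],
  [[0, 0, 0], [0, 0, 0], 1],
])

```text
clock: 12.18
position: [0.5558, 0.1129, 0.3083]
tool_rot: [-3.137, 0.389, 1.438]
force: [-0.4, 0.5, 0.6]
grip_width: -0.0002
finger_force: 0.0
```

```bash
python3 - <<'E'
from h import *
go(.19,0,.27,.4)
E
```

```text
at(front,lat,z) [ 0.1905 -0.0004  0.3083] shift units, start frame [0.56 0.02 1.43] in end frame [0.58 0.02 1.42] turn [-0.03 -0.07 -0.  ] q [-0.84  0.51  0.53  1.55  0.1   1.34 -0.51] F [-0.4  0.5  0.6] t 12.175
```

Request:
play_rows([
  [[0.3, 0, 0.7], [0, 0, 0], 1],
  [[0.3, 0, 0.7], [0, 0, 0], 1],
  [[0, 0, 0], [0, 0, 0], 1],
  [[-0.46, 0, 0.19], [0, 0, 0], 1],
  [[-0.46, 0, 0.19], [0, 0, 0], 1],
  [[-0.46, 0, 0.19], [0, 0, 0], 1],
  [[-0.46, 0, 0.19], [0, 0, 0], 1],
  [[0, 0, 0], [0, 0, 0], 1],
])

```text
clock: 13.18
position: [0.5493, 0.0629, 0.271]
tool_rot: [-3.139, 0.388, 1.435]
force: [0.1, 0.3, -0.3]
grip_width: -0.0001
finger_force: 0.0
```

```bash
python3 - <<'E'
from h import *
go(.12,0,.27,.4)
E
```

```text
at(front,lat,z) [ 0.1401 -0.0003  0.271 ] shift units, start frame [-0.73  0.01  0.34] in end frame [-0.72  0.01  0.35] turn [-0.02 -0.08 -0.02] q [-0.79  0.5   0.54  1.66  0.11  1.21 -0.47] F [ 0.1  0.3 -0.3] t 13.175
```

Request:
play_rows([
  [[-0.37, 0, 0.15], [0, 0, 0], 1],
  [[-0.37, 0, 0.15], [0, 0, 0], 1],
])

```text
clock: 13.42
position: [0.5467, 0.0441, 0.2707]
tool_rot: [-3.139, 0.388, 1.438]
force: [0.2, 3.2, 0.4]
grip_width: 0.0004
finger_force: 1.7
```

Request:
play_rows([
  [[-0.18, 0, 0.08], [0, 0, 0], 1],
])

```text
clock: 13.55
position: [0.546, 0.0388, 0.2706]
tool_rot: [-3.139, 0.388, 1.436]
force: [0.4, 4.5, 2.4]
grip_width: -0.0001
finger_force: 1.6
```

Request:
play_rows([
  [[-0.18, 0, 0.08], [0, 0, 0], 1],
])

```text
clock: 13.68
position: [0.5454, 0.0344, 0.2705]
tool_rot: [-3.139, 0.388, 1.437]
force: [-0.6, 3.3, 3.3]
grip_width: 0.0002
finger_force: 1.6
```

Request:
play_rows([
  [[-0.18, 0, 0.08], [0, 0, 0], 1],
])

```text
clock: 13.8
position: [0.5452, 0.0314, 0.2703]
tool_rot: [-3.139, 0.385, 1.438]
force: [-1.4, 29.9, 14.2]
grip_width: -0.0002
finger_force: 14.3
```

Request:
play_rows([
  [[-0.18, 0, 0.08], [0, 0, 0], 1],
])

```text
clock: 13.92
position: [0.5453, 0.0311, 0.2702]
tool_rot: [-3.14, 0.379, 1.442]
force: [-4.6, 55.1, 23.3]
grip_width: -0.0002
finger_force: 26.7
```

```bash
python3 - <<'E'
from h import *
go(.12,0,.27,.4)
f=grab_frame("scene");save(f,"s5.png",(210,120,320,220),6)
E
```

```text
at(front,lat,z) [ 0.108  -0.      0.2702] shift units, start frame [ 0.45  0.   -0.17] in end frame [ 0.45  0.   -0.18] turn [ 0.   -0.14  0.02] q [-0.75  0.48  0.55  1.7   0.12  1.17 -0.43] F [-4.6 55.1 23.3] t 13.925
```

View pics/s5.png

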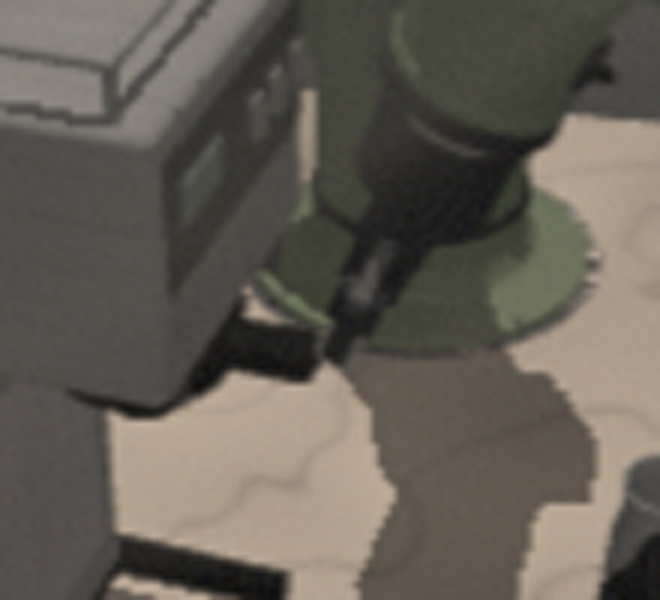

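The handle's black rim is under the head, and the force rose to 55 N at a hard stop, so the basket is home. Backing off, opening the gripper and going over the server.

Request:
play_rows([
  [[0.9, 0, -0.4], [0, 0, 0], 1],
  [[0.9, 0, -0.4], [0, 0, 0], 1],
  [[0.4, 0, -0.9], [0, -0.7, 0], -1],
  [[0.4, 0, -0.9], [0, -0.7, 0], -1],
  [[0.8, 0, -0.6], [0, 0, 0], -1],
  [[0.8, 0, -0.6], [0, 0, 0], -1],
  [[0.8, 0, -0.6], [0, 0, 0], -1],
  [[0.8, 0, -0.6], [0, 0, 0], -1],
  [[0.8, 0, -0.6], [0, 0, 0], -1],
  [[0.8, 0, -0.6], [0, 0, 0], -1],
])

```text
clock: 15.22
position: [0.5759, 0.2604, 0.3102]
tool_rot: [-3.138, 0.599, 1.438]
force: [-0.0, 0.4, 0.1]
grip_width: 0.0856
finger_force: 0.0
```

```bash
python3 - <<'E'
from h import *
go(.44,0.003,.30,.6);go(.44,0.003,.03,.6)
E
```

```text
at(front,lat,z) [ 0.3394 -0.      0.3102] shift units, start frame [ 3.55  0.11 -1.94] in end frame [ 3.55  0.12 -1.94] turn [-0.02 -0.01  0.  ] q [-0.98  0.78  0.53  1.17  0.1   1.65 -0.66] F [-0.   0.4  0.1] t 15.225
at(front,lat,z) [ 0.3394 -0.      0.3102] shift units, start frame [9.64 0.15 6.98] in end frame [9.65 0.12 6.98] turn [-0.02 -0.01  0.  ] q [-0.98  0.78  0.53  1.17  0.1   1.65 -0.66] F [-0.   0.4  0.1] t 15.225
```

Request:
play_rows([
  [[0.8, 0, -0.5], [0, 0, 0], -1],
  [[0.8, 0, -0.5], [0, 0, 0], -1],
  [[0.8, 0, -0.5], [0, 0, 0], -1],
  [[0.8, 0.1, -0.5], [0, 0, 0], -1],
  [[0.3, 0, 0], [0, 0, 0], -1],
  [[0.56, 0, 0.82], [0, 0, 0], -1],
  [[0.56, 0, 0.82], [0, 0, 0], -1],
  [[0.56, 0, 0.82], [0, 0, 0], -1],
  [[0.56, 0, 0.82], [0, 0, 0], -1],
  [[0.56, 0, 0.82], [0, 0, 0], -1],
  [[0.56, 0, 0.82], [0, 0, 0], -1],
  [[0.56, 0, 0.82], [0, 0, 0], -1],
  [[0, 0, 0], [0, 0, 0], -1],
])

```text
clock: 16.85
position: [0.5907, 0.3579, 0.1268]
tool_rot: [-3.136, 0.6, 1.439]
force: [0.6, 0.3, 0.4]
grip_width: 0.0853
finger_force: 0.0
```

```bash
python3 - <<'E'
from h import *
go(.43,0.003,.03,.6)
f=grab_frame("scene");save(f,"s6.png",(200,110,440,290),3)
E
```

```text
at(front,lat,z) [0.438  0.0018 0.1268] shift units, start frame [1.92 0.07 3.37] in end frame [1.92 0.05 3.38] turn [-0.04  0.    0.  ] q [-0.99  1.06  0.46  1.04  0.    1.54 -0.8 ] F [0.6 0.3 0.4] t 16.85
```

View pics/s6.png

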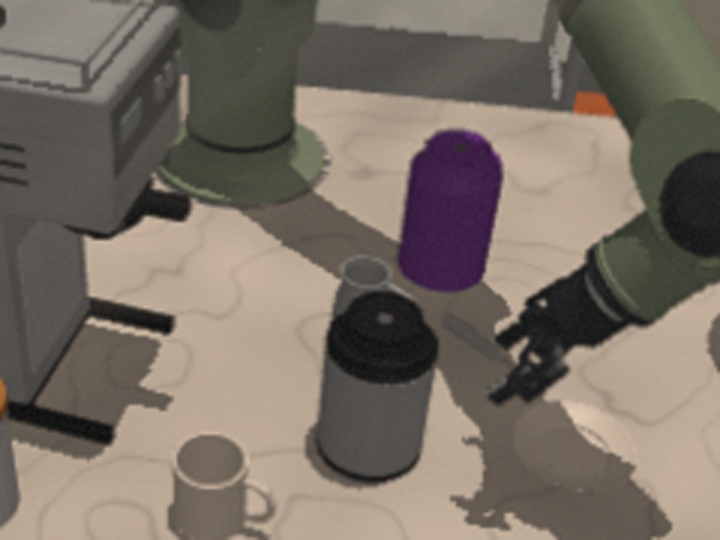

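The basket is home and the server is untouched at (380,390). The open hand is behind it with fingertips at (500,395), clear of the saucer at (575,445). Lowering.

Request:
play_rows([
  [[0.5, 0, 0.85], [0, 0, 0], -1],
  [[0.5, 0, 0.85], [0, 0, 0], -1],
  [[0.5, 0, 0.85], [0, 0, 0], -1],
  [[0.4, 0.1, 0.75], [0, 0, 0], -1],
  [[0, 0, 0], [0, 0, 0], -1],
])

```text
clock: 17.52
position: [0.5923, 0.35, 0.032]
tool_rot: [-3.136, 0.6, 1.438]
force: [0.8, -1.0, 0.7]
grip_width: 0.0853
finger_force: 0.0
```

```bash
python3 - <<'E'
from h import *
go(.10,0.003,.03,.6)
E
```

```text
at(front,lat,z) [0.4303 0.0044 0.032 ] shift units, start frame [-10.86  -0.02   7.53] in end frame [-10.86  -0.06   7.53] turn [-0.03  0.    0.  ] q [-0.98  1.16  0.44  1.08 -0.02  1.41 -0.83] F [ 0.8 -1.   0.7] t 17.525
```

Request:
play_rows([
  [[-0.41, 0, 0.28], [0, 0, 0], -1],
  [[-0.41, 0, 0.28], [0, 0, 0], -1],
  [[-0.41, 0, 0.28], [0, 0, 0], -1],
  [[-0.41, 0, 0.28], [0, 0, 0], -1],
  [[-0.41, 0, 0.28], [0, 0, 0], -1],
  [[-0.41, 0, 0.28], [0, 0, 0], -1],
  [[-0.41, 0, 0.28], [0, 0, 0], -1],
  [[-0.41, 0, 0.28], [0, 0, 0], -1],
  [[-0.41, 0, 0.28], [0, 0, 0], -1],
  [[-0.41, 0, 0.28], [0, 0, 0], -1],
])

```text
clock: 18.77
position: [0.576, 0.2284, 0.0339]
tool_rot: [-3.139, 0.596, 1.438]
force: [1.0, 5.6, 2.1]
grip_width: 0.0854
finger_force: 2.9
```

```bash
cat >> h.py <<'E'
def server():
    from scipy.optimize import least_squares
    f=grab_frame("scene");m=[r["mask"] for r in regions_of("server","scene")]
    Q=pts(f,np.ones((384,512),bool));D=Q-O;b=np.column_stack([D@fd,D@ld,Q[:,2]])
    for k in m[:3]:
        P=pts(f,k)-O;P=np.column_stack([P@fd,P@ld,P[:,2]]);W=P[(P[:,2]>.06)&(P[:,2]<.15)&(abs(P[:,1])<.1)]
        if len(W)<30: continue
        s=least_squares(lambda c:np.hypot(W[:,0]-c[0],W[:,1]-c[1])-.062,np.median(W[:,:2],0)-[0,.05],loss="soft_l1",f_scale=.003)
        T=P[P[:,2]>.185]
        print("server front,lat",s.x.round(4),len(W),np.median(abs(s.fun)).round(4),"lid mean",T.mean(0).round(3) if len(T) else 0)
    return f
E
python3 - <<'E'
from h import *
go(.10,0.003,.03,.6)
f=server()
E
```

```text
at(front,lat,z) [0.3076 0.0044 0.0339] shift units, start frame [-6.78 -0.04  4.79] in end frame [-6.77 -0.05  4.82] turn [-0.02 -0.02  0.  ] q [-0.94  1.04  0.46  1.41  0.04  1.17 -0.76] F [1.  5.6 2.1] t 18.775
```

```bash
python3 - <<'E'
import re
s=open("h.py").read().split("def server")[0]+'''def server(guess):
    from scipy.optimize import least_squares
    f=grab_frame("scene");P=pts(f,np.ones((384,512),bool))-O;P=np.column_stack([P@fd,P@ld,P[:,2]])
    c=np.array([guess,0.])
    for _ in range(3):
        W=P[(P[:,2]>.07)&(P[:,2]<.15)&(abs(np.hypot(P[:,0]-c[0],P[:,1]-c[1])-.062)<.02)&(P[:,1]>c[1]-.02)]
        c=least_squares(lambda c:np.hypot(W[:,0]-c[0],W[:,1]-c[1])-.062,c,loss="soft_l1",f_scale=.003).x
    print("server front,lat",c.round(4),len(W));return f
'''
open("h.py","w").write(s)
E
python3 - <<'E'
from h import *
f=server(.25);go(.1,.003,.03,.6)
E
```

```text
server front,lat [0.2729 0.0048] 640
at(front,lat,z) [0.3067 0.0044 0.0341] shift units, start frame [-6.74 -0.03  4.79] in end frame [-6.73 -0.06  4.8 ] turn [-0.03 -0.01 -0.01] q [-0.94  1.04  0.46  1.41  0.04  1.17 -0.76] F [-0.7  0.3  0.4] t 18.925
```

Request:
play_rows([
  [[-0.4, 0, 0.29], [0, -0.06, 0], -1],
  [[-0.4, 0, 0.29], [0, -0.06, 0], -1],
  [[-0.4, 0, 0.29], [0, -0.06, 0], -1],
  [[-0.4, 0, 0.29], [0, -0.06, 0], -1],
  [[-0.4, 0, 0.3], [0, -0.06, 0], -1],
  [[-0.4, 0, 0.3], [0, -0.06, 0], -1],
  [[-0.39, 0, 0.31], [0, -0.06, 0], -1],
  [[-0.39, 0, 0.31], [0, -0.06, 0], -1],
  [[-0.39, 0, 0.32], [0, -0.06, 0], -1],
  [[-0.38, 0, 0.32], [0, -0.06, 0], -1],
  [[-0.38, 0, 0.33], [0, -0.06, 0], -1],
  [[-0.38, 0, 0.33], [0, -0.06, 0], -1],
])

```text
clock: 20.42
position: [0.5572, 0.0819, 0.032]
tool_rot: [-3.141, 0.703, 1.439]
force: [2.5, 9.4, 6.4]
grip_width: 0.0852
finger_force: 7.5
```

```bash
python3 - <<'E'
from h import *
go(.036,.003,.034,.7);f=server(.13)
E
```

```text
at(front,lat,z) [0.1599 0.0051 0.032 ] shift units, start frame [-3.83 -0.09  3.15] in end frame [-3.84 -0.08  3.13] turn [-0.    0.02  0.01] q [-0.89  1.01  0.53  1.65  0.14  1.   -0.72] F [2.5 9.4 6.4] t 20.425
server front,lat [0.1314 0.0053] 613
```

Request:
play_rows([
  [[-0.35, -0.01, 0.29], [0, 0, 0], -1],
  [[-0.35, -0.01, 0.29], [0, 0, 0], -1],
  [[-0.35, -0.01, 0.29], [0, 0, 0], -1],
  [[-0.35, -0.01, 0.29], [0, 0, 0], -1],
  [[-0.35, -0.01, 0.29], [0, 0, 0], -1],
  [[-0.35, -0.01, 0.29], [0, 0, 0], -1],
  [[-0.35, -0.01, 0.29], [0, 0, 0], -1],
  [[-0.35, -0.01, 0.29], [0, 0, 0], -1],
  [[-0.25, -0.01, 0.21], [0, 0, 0], -1],
  [[-0.15, -0.01, 0.13], [0, 0, 0], -1],
])

```text
clock: 21.72
position: [0.5394, -0.0233, 0.0328]
tool_rot: [-3.138, 0.706, 1.438]
force: [0.9, 4.0, -2.6]
grip_width: 0.0853
finger_force: 3.8
```

```bash
python3 - <<'E'
from h import *
go(.03,.003,.034,.7);f=server(.02);save(f,"s7.png",(180,110,330,260),4)
E
```

```text
at(front,lat,z) [0.0533 0.0013 0.0328] shift units, start frame [-0.74  0.07  0.57] in end frame [-0.74  0.07  0.57] turn [-0.02  0.04 -0.  ] q [-0.8   0.97  0.57  1.81  0.2   0.83 -0.66] F [ 0.9  4.  -2.6] t 21.725
server front,lat [0.0238 0.0014] 589
```

View pics/s7.png

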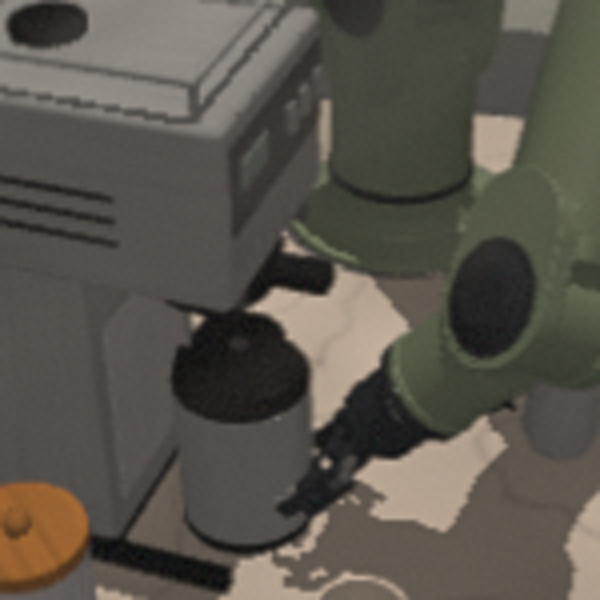

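The server at (240,450) is under the head and upright, about 24 mm short. The hand is clear of the handle at (310,270).

Request:
play_rows([
  [[-0.15, 0, 0.13], [0, 0, 0], -1],
  [[-0.15, 0, 0.13], [0, 0, 0], -1],
  [[-0.15, 0, 0.13], [0, 0, 0], -1],
  [[-0.15, 0, 0.13], [0, 0, 0], -1],
])

```text
clock: 22.28
position: [0.5368, -0.0428, 0.0327]
tool_rot: [-3.138, 0.706, 1.438]
force: [1.5, 3.5, -1.0]
grip_width: 0.0853
finger_force: 3.8
```

```bash
python3 - <<'E'
from h import *
go(.03,.003,.034,.7);f=server(.0)
E
```

```text
at(front,lat,z) [0.0337 0.0013 0.0327] shift units, start frame [-0.15  0.07  0.05] in end frame [-0.15  0.07  0.05] turn [-0.02  0.04  0.  ] q [-0.78  0.97  0.57  1.83  0.21  0.79 -0.65] F [ 1.5  3.5 -1. ] t 22.275
server front,lat [0.0019 0.0022] 692
```

Request:
play_rows([
  [[0.15, 0, -0.13], [0, 0, 0], -1],
  [[0.38, 0, -0.32], [0, 0, 0], -1],
  [[0.7, 0, -0.6], [0, 0, 0], -1],
  [[0.7, 0, -0.6], [0, 0, 0], -1],
  [[0.7, 0, -0.6], [0, 0, 0], -1],
  [[0, 0, 0], [0, 0, 0], -1],
  [[0, 0, 0], [0, 0, 0], -1],
])

```text
clock: 23.2
position: [0.5483, 0.043, 0.0329]
tool_rot: [-3.138, 0.707, 1.438]
force: [0.3, -0.2, 1.4]
grip_width: 0.0854
finger_force: 0.0
```

```bash
python3 - <<'E'
from h import *
go(.03,.003,.034,.7);f=server(.0);save(f,"s8.png",(180,110,330,260),4)
for c in("scene","top"):
    f=grab_frame(c)
    P=pts(f,np.ones((384,512),bool))-O;b=np.column_stack([P@fd,P@ld,P[:,2]])
    s=b[(abs(b[:,1])<.02)&(b[:,2]>.268)&(b[:,2]<.3)&(b[:,0]>.07)&(b[:,0]<.2)];print(c,"handle end",np.percentile(s[:,0],[50,95,99,100]).round(3),len(s))
E
```

```text
at(front,lat,z) [0.1203 0.0014 0.0329] shift units, start frame [-2.77  0.07  2.31] in end frame [-2.79  0.06  2.29] turn [-0.02  0.04  0.  ] q [-0.86  0.99  0.54  1.72  0.16  0.94 -0.7 ] F [ 0.3 -0.2  1.4] t 23.2
server front,lat [0.0021 0.002 ] 680
scene handle end [0.09  0.107 0.109 0.109] 111
top handle end [0.087 0.102 0.104 0.105] 111
```

View pics/s8.png

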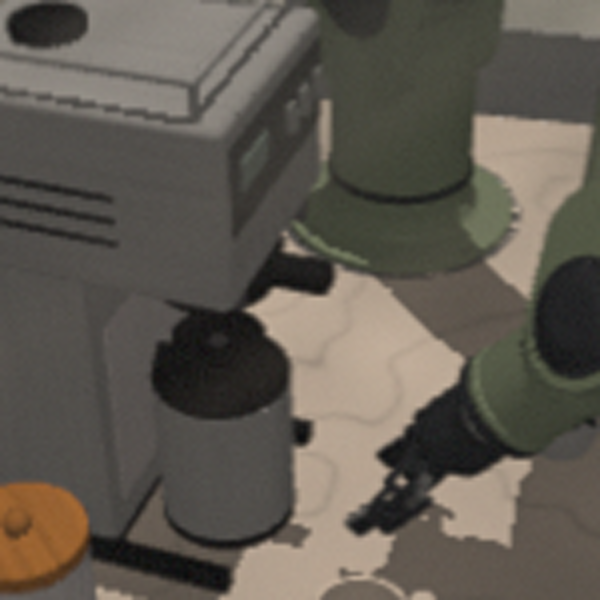

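The server at (225,440) stands upright 2–3 mm from its place. The handle end measures about 0.105 m out, so the basket is home, and the hand at (390,490) is clear. Handing in.

```bash
python3 -c "
from workcell import bot
print(bot.job_done())"
```

```text
the job is handed in; nothing more can be done
None
```

I've handed the job in: the basket is fully home, and the server stands upright and at rest about 3 mm from the brewer's origin by camera measurement. The arm is clear, nothing else was touched that I could see, and the system gave no verdict.

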